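# Uncover the straightedge and lay it along the board carrier

### The arm

A 7-joint arm with a two-finger parallel gripper is mounted at the origin on the work surface; the furniture and walls round the work are solid. World frame = base frame: x ahead of the robot, y to its left, z up, the work surface at z = 0. Lengths are in m, angles in rad, forces in N, time in s.
With the tool pointing down it reaches from about 0.4 to 0.9 m from the base axis. Payload 5.5 kg.
Tool frame: the origin (TCP) lies at the very end of the fingers, on their centre line; the grasp point (between the pads) lies 19 mm behind it; z points along the fingers, y is the line along which they close (so a half turn about z gives the same grasp; the last joint's range is limited). The gripper opens to 92 mm and grips with 3 to 60 N. Pads are 19 mm wide; open, the fingers measure 130 mm over their backs; the gripper's body (75 mm by 190 mm) begins 47 mm behind the grasp point.
Start: joints at [-0.979, 0.501, -0.427, 1.55, 0.221, 1.138, -0.21], TCP at [0.21, 0.615, 0.227] pointing down, gripper open.
Joint ranges: [-2.88, 2.88], [-0.31, 2.03], [-1.54, 1.56], [0.2, 2.42], [-1.41, 4.55], [0.19, 2.02], [-2.57, 2.57]. Speed limits (rad/s): [2.57, 2.57, 3.14, 3.14, 3.14, 3.14, 3.14].

### API

Orientations are given as a 3x3 rotation matrix whose columns are the frame's x, y, z axes.
In Python, from workcell import robot gives the robot as it stands.
- The arm moves only by the shell command python3 -m jog 'ROWS' [FORCE]. ROWS is JSON, a list of rows, each a list of 7 numbers: the turn, a rotation vector about the tool's x, y, z in rad, then the shift along the tool's x, y, z in mm, then the opening, from -1 (shut) to 1 (fully open). A call has 1 to 5 rows; each row is the pose to reach, as a shift and turn from the pose commanded when the call began, along the tool's axes at that moment; what a row does not reach only later rows make up. A row lasts 1/8 s, in which the tool goes at most 62.5 mm and 10.7 degrees, less where a joint would pass 70% of its speed; a pose out of reach is approached as far as the arm can. A call with a gripper value outside its range is refused whole. The fingers move at their own pace and stop on an object; FORCE is the grip in N (left out, the last holds). Time passes only in rows, so rows that repeat a pose let the fingers close. It gives the time, the measured TCP pose, the force, the opening and the grip force at its end, in the units of the state.
- robot.observe(): the state, without advancing time (a new reading comes with each control period).
- robot.grab_frame(name): name is "side" or "top" or "wrist"; returns a dict with "frame" (384x512x3 uint8, red, green, blue), "z_map" (384x512 float32, m along the optical axis (not along the pixel's ray), 0 where there is no reading), "fx", "fy", "cx", "cy" (pixels), "T" (4x4, takes a point from camera to world coordinates); the wrist camera has in their place "tool_from_camera" (4x4, takes a point from camera to tool coordinates, whose origin is the TCP and whose axes are the flange's). Camera axes: x right, y up, looking along -z (the intrinsics and any distortion apply to the point x, -y, -z); pixel columns grow to the right and rows downward; lengths in m; the calibration is good to about 2 mm. A picture is of the moment at which its call begins: read the wrist's pose just before it.
- robot.hand_in(): hands the job in; it is judged then, once.
Trained networks look in a picture, given as the dict that the camera call returned (one of the last four; its "shot" number tells which), for a name from the list of things; names that differ only in an ending like _2 or _b are one class to them, and where a whole thing is asked for, a point or a joint stands for the part that bears it (a point fixed in the world has none). Each returns a list of dicts, best first, with "confidence" (0 to 1); they miss things now and then, are a little off and sometimes report something else, mostly with a low value. They report only what shows in the picture. A call takes as long as a camera call.
- robot.recognise(picture, query): "uv" ([column, row] in pixels, amid what is visible of it).
- robot.tip_of(picture, query): "uv" ([column, row] in pixels: a listed point, or the origin of a listed thing).
The state is a dict: "time_s": time; "qpos": joint angles; "joint_velocities": joint speeds; "joint_torque": joint torques, N m; "eef_pos": TCP position; "tcp_rot": TCP orientation; "contact_force": force on the tool from outside, world axes, zero at the start; "moment": the same for the moment, N m; "opening": finger opening in m; "gripper_force": force on a finger pad.
Only numpy, scipy, OpenCV 4.12 (cv2) and the standard library are available. Lean on these libraries where they do the work, as an engineer would, in place of code of your own. Each camera call takes 0.05 s, during which the arm holds its last target. There are 200 camera calls.

### The job

Lift the blue lid off the gauge case by its black knob and set it aside, upright on the bench and clear of the case and the board carrier. Then take the straightedge out of the case by its black grip and stand it on the bench flush against the yellow-marked long edge of the board carrier, centred along that edge, ready for the edge check. Set things down rather than dropping them, do not shove the carrier out of place, and leave the solder reel, the round tin and the brown bottle where they are.

Things in the scene. Friction and masses are not known exactly. Their poses are not given: they have to be found in the camera images.
- case: Black gauge case, fixed to the bench. Base flange 108 (x) x 188 (y) x 6 mm; on it stands an open tray 84 x 164 mm outside, 4 mm walls, top rim 24 mm above the bench, inner floor 10 mm above the bench. Origin at the middle of its underside, on the bench; z up, y along its length.
- lid: Blue deep lift-off lid, loose, 0.2 kg: 96 (x) x 176 (y) x 54 mm high, 4 mm walls, open below. It stands on the case flange round the tray (18 mm overlap, 2 mm play a side); lift it straight up, 60 mm to clear the straightedge inside. Black round knob mid-top: diameter 30 mm, 62 to 88 mm above the lower rim. Origin at the middle of its lower rim; z up, y along its length.
- straightedge: Aluminium straightedge, loose, 0.25 kg, standing on the case floor under the lid, roughly along the case: base bar 30 (x) x 140 (y) x 18 mm high, flat long faces at x = +15 and -15 mm, both alike; black upright grip mid-top, 14 (x) x 64 (y) mm, from 18 to 46 mm above its underside. Origin at the middle of its underside; z up, y along its length.
- end_a (a point): Middle of the straightedge's underside at its +y end (70 mm from its origin).
- end_b (a point): Middle of the straightedge's underside at its -y end (70 mm from its origin).
- carrier: Dark metal board carrier lying loose on the bench, about 0.9 kg: 110 (x) x 170 (y) x 12 mm high, with a thin green circuit board on top (nothing higher than 15 mm). The long edge on its -x side, which looks roughly towards the robot, is marked with a yellow line. Origin at the middle of its underside; z up, y along its length.
- marked_edge (a point): Middle of the carrier's yellow-marked long edge, at bench level (55 mm from the carrier's origin on its -x side); axes as the carrier's: -x points away from the carrier, y runs along the edge.
- solder_reel: Bystander: solder reel standing upright, diameter 60 mm, 42 mm high. Origin at the middle of its underside.
- tip_tin: Bystander: flat round tin with a red patch on top, diameter 53 mm, 20 mm high. Origin at the middle of its underside.
- flux_bottle: Bystander: small brown bottle, diameter 38 mm, 77 mm high. Origin at the middle of its underside.

How it is judged:
On the way:
1. the lid stands upright on the bench, released, clear of the case and the carrier, while the straightedge is still in the case (height (world z) of lid below 0.009 m and angle between lid's own z axis and vertical below 0.05 rad and contact force between lid and case below 0.2 N and contact force between lid and carrier below 0.2 N and contact force between the fingers and lid below 0.1 N and horizontal distance between straightedge and case below 0.03 m), for 0.2 s.
At the end, for the whole second after the job is handed in: The lid stands upright (within 0.05 rad) on the bench, off the case and touching neither case nor carrier; the straightedge stands upright on the bench against the carrier's marked edge with no more than 2.5 mm gap at either end and its middle within 20 mm of the middle of that edge; all at rest (height (world z) of lid below 0.009 m and angle between lid's own z axis and vertical below 0.05 rad and contact force between lid and case below 0.2 N and contact force between lid and carrier below 0.2 N and x of end_a in the frame of carrier between -0.0725 and -0.0675 m and x of end_b in the frame of carrier between -0.0725 and -0.0675 m and y of straightedge in the frame of carrier between -0.02 and 0.02 m and height (world z) of straightedge below 0.004 m and angle between straightedge's own z axis and vertical below 0.04 rad and linear speed of each of lid, straightedge, carrier below 0.02 m/s).
It fails at once if the lid is dropped from a height (height (world z) of lid above 0.02 m and linear speed of lid above 0.3 m/s and contact force between the fingers and lid below 0.1 N).
It fails at once if the straightedge is dropped from a height (height (world z) of straightedge above 0.02 m and linear speed of straightedge above 0.3 m/s and contact force between the fingers and straightedge below 0.1 N).
It fails at once if the carrier is shoved more than 15 mm out of place (distance of carrier from where it was at the start of the episode above 0.015 m).
It fails at once if a bystander is moved more than 20 mm or knocked over (distance of any of solder_reel, tip_tin, flux_bottle from where it was at the start of the episode above 0.02 m or angle between any of solder_reel, tip_tin, flux_bottle's own z axis and vertical above 0.5 rad).
It also fails if it takes over 51 s, if anything falls off the work surface, if the arm or the gripper's body presses on something with over 40 N, if the wrist force passes 120 N, or if a joint passes its speed limit or range.

## Working session

There is one attempt and no reset: what is moved stays moved. The work goes in short steps, Python scripts to look and compute and a shell command to move; the robot and the scene stay as the last step left them, time stands still between calls to the robot, and variables do not carry over. Pictures are saved under pics/ and viewed, at most 10 in all, crops included, and the job is handed in when it is done.

```bash
ls; mkdir -p pics
cat > h.py <<'E'
import numpy as np, cv2
from workcell import robot
def cam(name):
    s=robot.observe(); p=robot.grab_frame(name)
    if name=="wrist":
        M=np.eye(4);M[:3,:3]=s["tcp_rot"];M[:3,3]=s["eef_pos"];p["W"]=M@np.array(p["tool_from_camera"])
    else: p["W"]=np.array(p["T"])
    return p
def ray(p,uv):
    d=np.array([(uv[0]-p["cx"])/p["fx"],-(uv[1]-p["cy"])/p["fy"],-1.])
    return p["W"][:3,3],p["W"][:3,:3]@d
def atz(p,uv,z):
    o,d=ray(p,uv);return o+d*(z-o[2])/d[2]
def cloud(p):
    v,u=np.mgrid[0:384,0:512];z=p["z_map"]
    c=np.stack([(u-p["cx"])/p["fx"]*z,-(v-p["cy"])/p["fy"]*z,-z],-1)
    return c@p["W"][:3,:3].T+p["W"][:3,3]
def save(p,n): cv2.imwrite("pics/"+n,p["frame"][:,:,::-1])
E
python3 - <<'E'
from h import *
np.set_printoptions(precision=4,suppress=True)
s=robot.observe();print(s["eef_pos"],s["tcp_rot"],s["opening"],s["time_s"])
ps=[]
for n in("top","side"):
    p=cam(n);save(p,n+"0.png");C=cloud(p);print(n,p.keys(),p["W"][:3,3])
    for q in("lid","case","carrier","marked_edge","solder_reel","tip_tin","flux_bottle"):
        for f in(robot.recognise,robot.tip_of):
            r=f(p,q)
            if r:
                u=r[0]["uv"];i=C[int(round(u[1])),int(round(u[0]))]
                print(q,f.__name__,np.round(u,1),round(r[0]["confidence"],2),"depthpt",i)
E
python3 -c "
import cv2,numpy as np
a=cv2.imread('pics/top0.png');b=cv2.imread('pics/side0.png')
cv2.imwrite('pics/both0.png',cv2.resize(np.vstack([a,b]),(400,600)))"
```

```text
pics
[0.2097 0.6145 0.2257] [[-0.9464  0.3229 -0.0007]
 [ 0.3229  0.9464 -0.0018]
 [ 0.0001 -0.002  -1.    ]] 0.0916260337320369 0.0
top dict_keys(['frame', 'z_map', 'fx', 'fy', 'cx', 'cy', 'T', 'shot', 'W']) [0.4997 0.1393 1.0545]
lid call [320.4 191.2] 0.71 depthpt [0.5832 0.0246 0.0931]
lid call [315.7 191.1] 0.84 depthpt [0.583  0.0341 0.0937]
carrier call [230.5 187.9] 0.61 depthpt [0.5951 0.2453 0.0113]
carrier call [230.6 190.5] 0.69 depthpt [0.5899 0.2425 0.0131]
marked_edge call [229.  191.3] 0.63 depthpt [0.5871 0.2474 0.0143]
marked_edge call [233.7 212.3] 0.56 depthpt [0.534  0.2347 0.0017]
solder_reel call [335.9 261.5] 0.67 depthpt [ 0.4143 -0.0205  0.0456]
solder_reel call [327.1 260.5] 0.81 depthpt [0.4184 0.0007 0.0409]
tip_tin call [188.4 252.8] 0.7 depthpt [0.4284 0.3474 0.0192]
tip_tin call [188.4 253.1] 0.77 depthpt [0.4284 0.3474 0.0192]
flux_bottle call [257.5 136.2] 0.65 depthpt [0.7206 0.1737 0.0593]
flux_bottle call [261.3 136.4] 0.74 depthpt [0.7204 0.1663 0.0602]
side dict_keys(['frame', 'z_map', 'fx', 'fy', 'cx', 'cy', 'T', 'shot', 'W']) [0.4188 0.8401 0.5796]
lid call [269.  164.5] 0.68 depthpt [0.5752 0.0888 0.0633]
lid call [270.1 172.1] 0.56 depthpt [0.568  0.1119 0.0601]
case call [273.9 198.7] 0.59 depthpt [0.5562 0.1227 0.0012]
carrier call [240.3 239.6] 0.72 depthpt [0.5883 0.2709 0.0145]
carrier call [237.6 234.9] 0.82 depthpt [0.5962 0.2565 0.012 ]
marked_edge call [238.2 240.8] 0.73 depthpt [0.5915 0.2733 0.0135]
marked_edge call [271.5 238.1] 0.78 depthpt [0.5358 0.2376 0.0005]
solder_reel call [350.8 161.9] 0.57 depthpt [0.4118 0.0082 0.0415]
solder_reel call [348.4 171.2] 0.58 depthpt [0.4153 0.0224 0.027 ]
tip_tin call [316.1 289.1] 0.56 depthpt [0.4386 0.3572 0.0201]
tip_tin call [314.4 298. ] 0.95 depthpt [0.4395 0.3715 0.0148]
flux_bottle call [181.2 188. ] 0.73 depthpt [0.7289 0.1917 0.0498]
flux_bottle call [186.2 200.2] 0.64 depthpt [0.7217 0.1914 0.0208]
```

View pics/top0.png

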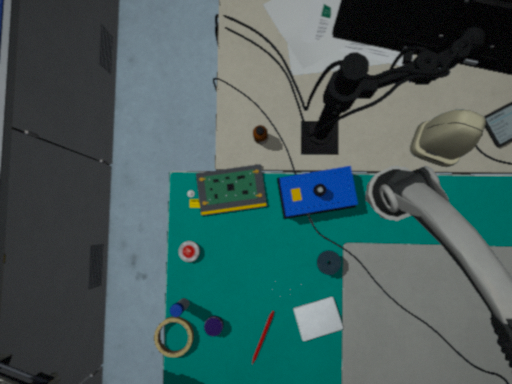

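View pics/side0.png

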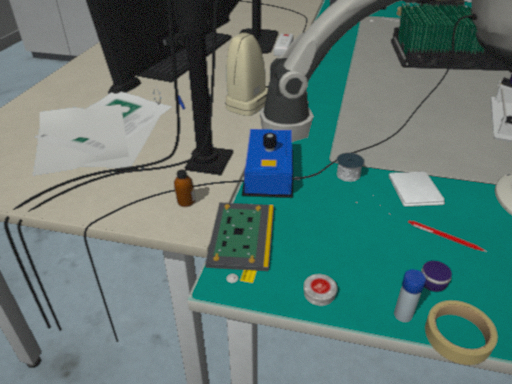

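The top view shows the lid at (318,190), the carrier at (232,190) with its yellow edge below it, the bottle at (260,134), the tin at (188,252) and the reel at (330,263). A monitor post stands at (320,135), and a second arm-like object stands near (390,195). Next I'll map the heights.

Run:
```python
from h import *
np.set_printoptions(precision=4,suppress=True,linewidth=200)
p=cam("top");q=cam("side");P=np.vstack([cloud(p)[p["z_map"]>0],cloud(q)[q["z_map"]>0]])
H=np.zeros((20,24))
for X in P:
    i=int((X[0]-.1)/.05);j=int((X[1]+.45)/.05)
    if 0<=i<20 and 0<=j<24:H[i,j]=max(H[i,j],X[2]*100)
print("y cols",np.round(np.arange(24)*.05-.45,2))
for i in range(19,-1,-1):print("%.2f"%(.1+.05*i),' '.join("%3d"%h for h in H[i]))
# colors in top
C=cloud(p);hsv=cv2.cvtColor(p["frame"],cv2.COLOR_RGB2HSV)
hh,ss,vv=hsv[...,0],hsv[...,1],hsv[...,2]
near=(np.abs(C[...,0]-.58)<.15)&(C[...,1]>-.1)&(C[...,1]<.4)
m=near&(hh>108)&(hh<125)&(ss>150)&(C[...,2]>.045)
top=C[m];r=cv2.minAreaRect((top[:,:2]*1000).astype(np.float32));print("lid",r,np.median(top[:,2]))
m=near&(hh>22)&(hh<32)&(ss>150)&(C[...,0]<.6)
y=C[m];print("yellow",len(y),cv2.fitLine((y[:,:2]*1000).astype(np.float32),cv2.DIST_HUBER,0,.01,.01).ravel())
```

```text
y cols [-0.45 -0.4  -0.35 -0.3  -0.25 -0.2  -0.15 -0.1  -0.05  0.    0.05  0.1   0.15  0.2   0.25  0.3   0.35  0.4   0.45  0.5   0.55  0.6   0.65  0.7 ]
1.05   2   1   2   2   0   0   0   0   0   1   1   1   0   0   0   0   0   0   0   0   0   0   0   0
1.00   2   2   0   1   1   0   0   0   0   1   1   1   1   1   0   0   0   0   0   0   0   0   0   0
0.95   2   2   0   1   1   0   0   0   0  33   2   1   1   1   0   0   0   0   0   0   0   0   0   0
0.90   0   0   0   1   1  35  35  34  33  33   2   1   0   0   0   0   0   0   0   0   0   0   0   0
0.85   0   0  31  38  38  38  35  29  21   0   1   1   0   0   1   0   0   0   0   0   0   0   0   0
0.80  24  25  27  28  35  38  37  31   0   0   4   0   1   1   0   0   0   0   0   0   0   0   0   0
0.75   1   0   0  19  17  38  39  40  45  46  36   0   0   0   0   0   0   0   0   0   0   0   0   0
0.70   1   0  19  19  19   0  39  40  45  45  36   2   8   0   0   0   0   0   0   0   0   0   0   0
0.65   1   1  18  19  16   5   5   0  40  37  21   0   1   1   0   0   0   0   0   0   0   0   0   0
0.60   0   0   0   0  19  19  16   6  
[... 548 characters left out ...]
  0   0   0   0   0
0.30   0   1   1  36  37   4   2   1   1   1   1   0   0   0   0   9   9   0   0   0   0   0   0   0
0.25   0   1   1  35   8   4   1   1   1   1   1   1   0   0   3   9   9   2   0   0   0   0   0   0
0.20   1   1  27  27   1   0   1   1   1   1   1   1   1   0   3   3   2   3   0  33  34  34  26   0
0.15   1  22  30  32  32   1   1   0   1   0   0   0   1   0   0   2   3   2   0   0   0   0   0   0
0.10   1  14  20  32  32   0   1   1   1   1   1   0   0   0   0   0   0   0   0   0   0   0   0   0
lid ((620.9423217773438, 56.859352111816406), (190.8203582763672, 222.72242736816406), 15.211524963378906) 0.06144479905697753
yellow 374 [  0.1567  -0.9876 548.4799 213.8796]
```

Run:
```python
from h import *
np.set_printoptions(precision=3,suppress=True,linewidth=200)
p=cam("top");q=cam("side");C=cloud(p);P=np.vstack([C[p["z_map"]>0],cloud(q)[q["z_map"]>0]])
for a,b in((.03,.1),(.1,.16),(.16,.25),(.25,.35),(.35,.5)):
    m=(P[:,2]>a)&(P[:,2]<b)
    s=P[m&(P[:,0]>.63)&(P[:,0]<.8)&(P[:,1]>-.1)&(P[:,1]<.12)]
    t=P[m&(P[:,0]>.45)&(P[:,0]<.66)&(P[:,1]>-.25)&(P[:,1]<-.07)]
    for n,k in(("post",s),("lamp",t)):
        if len(k):print(n,a,len(k),"x",np.percentile(k[:,0],[1,99]),"y",np.percentile(k[:,1],[1,99]))
f=p["frame"].astype(int)
m=(f[...,2]>f[...,0]*2)&(f[...,2]>f[...,1]*1.5)&(f[...,2]>80)&(C[...,2]>.05)&(C[...,2]<.066)&(C[...,0]>.48)&(C[...,0]<.68)&(C[...,1]>-.1)&(C[...,1]<.15)
m=cv2.morphologyEx(m.astype(np.uint8),cv2.MORPH_OPEN,np.ones((3,3)))>0
uv=np.argwhere(m)[:,::-1];t=np.array([atz(p,u,.06)[:2]*1000 for u in uv],np.float32)
r=cv2.minAreaRect(t);print(r);print(cv2.boxPoints(r))
g=(p["z_map"]>0)
m=(f[...,0]>150)&(f[...,1]>110)&(f[...,2]<80)&(C[...,0]>.48)&(C[...,0]<.62)&(C[...,1]>.12)&(C[...,1]<.34)&(C[...,2]>.005)&(C[...,2]<.03)
uv=np.argwhere(m)[:,::-1];t=np.array([atz(p,u,.012)[:2]*1000 for u in uv],np.float32);r=cv2.minAreaRect(t);print("yellow",len(t),r);print(cv2.boxPoints(r))
```

```text
post 0.03 1046 x [0.63  0.797] y [-0.052  0.067]
lamp 0.03 2196 x [0.521 0.649] y [-0.19  -0.096]
post 0.1 719 x [0.705 0.78 ] y [0.006 0.066]
lamp 0.1 1487 x [0.535 0.634] y [-0.185 -0.099]
post 0.16 1404 x [0.697 0.776] y [0.011 0.066]
lamp 0.16 4153 x [0.481 0.627] y [-0.21  -0.105]
post 0.25 2445 x [0.694 0.775] y [-0.08   0.062]
lamp 0.25 3277 x [0.451 0.545] y [-0.243 -0.165]
post 0.35 3009 x [0.695 0.779] y [-0.097  0.05 ]
((586.9680786132812, 24.735137939453125), (95.94233703613281, 176.40138244628906), 10.252973556518555)
[[524.064 102.989]
 [555.462 -70.596]
 [649.872 -53.519]
 [618.474 120.066]]
yellow 112 ((542.2880859375, 246.8123321533203), (20.96473503112793, 179.48216247558594), 1.652968168258667)
[[529.221 336.214]
 [534.399 156.806]
 [555.355 157.411]
 [550.177 336.818]]
```

```bash
python3 -m jog '[[0,0,0,-50,-33,0,1],[0,0,0,-100,-66,0,1],[0,0,0,-150,-99,0,1],[0,0,0,-198,-131,0,1],[0,0,0,-198,-131,0,1]]'; python3 -m jog '[[0,0,0,-50,-33,0,1],[0,0,0,-100,-66,0,1],[0,0,0,-150,-99,0,1],[0,0,0,-198,-131,0,1],[0,0,0,-198,-131,0,1]]'
python3 - <<'E'
from h import *
np.set_printoptions(precision=4,suppress=True,linewidth=200)
s=robot.observe();print(s["eef_pos"],s["tcp_rot"],s["time_s"])
p=cam("wrist");print(p["tool_from_camera"],p["fx"]);save(p,"w1.png")
for n in("carrier","marked_edge","lid"):
    for f in(robot.recognise,robot.tip_of):
        r=f(p,n)
        if r:print(n,r[0],atz(p,r[0]["uv"],.0))
E
```

```text
time_s: 2.33
eef_pos: [0.3597, 0.4222, 0.2267]
tcp_rot: [[-0.943, 0.332, 0.002], [0.332, 0.943, -0.003], [-0.003, -0.002, -1.0]]
contact_force: [-0.5, 0.0, 0.4]
opening: 0.0917
gripper_force: 0.0
time_s: 2.95
eef_pos: [0.5032, 0.2348, 0.2266]
tcp_rot: [[-0.944, 0.331, 0.001], [0.331, 0.944, -0.002], [-0.002, -0.001, -1.0]]
contact_force: [0.2, 0.0, -0.6]
opening: 0.0918
gripper_force: 0.0
[0.5032 0.2348 0.2266] [[-0.9437  0.3308  0.0013]
 [ 0.3308  0.9437 -0.0018]
 [-0.0019 -0.0013 -1.    ]] 2.95
[[ 0.0006  0.9523  0.3053  0.0824]
 [ 1.     -0.001   0.001  -0.0003]
 [ 0.0013  0.3053 -0.9523 -0.1589]
 [ 0.      0.      0.      1.    ]] 310.6590678877597
carrier {'uv': [291.1, 212.6], 'confidence': 0.61} [0.5924 0.2504 0.    ]
carrier {'uv': [288.6, 213.7], 'confidence': 0.74} [0.5929 0.2468 0.    ]
marked_edge {'uv': [287.5, 214.9], 'confidence': 0.75} [0.594  0.2449 0.    ]
marked_edge {'uv': [265.7, 182.9], 'confidence': 0.66} [0.5418 0.2317 0.    ]
lid {'uv': [177.3, 239.4], 'confidence': 0.86} [0.5789 0.0901 0.    ]
```

View pics/w1.png

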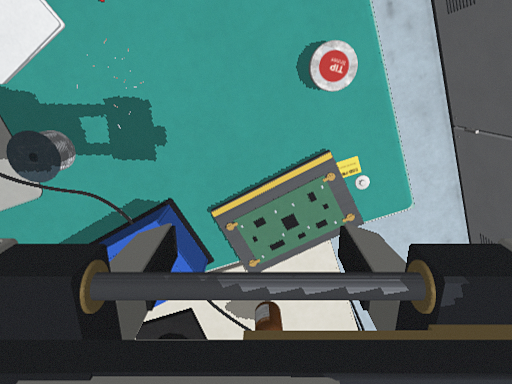

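The wrist view shows the carrier's yellow edge running from (212,211) to (331,152). The yellow sticker at (348,165) lies on the bench and isn't part of it.

```bash
cat >> h.py <<'E'
def edge(p):
    f=p["frame"].astype(int);C=cloud(p)
    m=(f[...,0]>120)&(f[...,1]>90)&(f[...,2]<f[...,1]*.55)&(C[...,2]>.004)&(C[...,0]>.48)&(C[...,0]<.62)&(C[...,1]>.1)&(C[...,1]<.36)
    n,l,st,_=cv2.connectedComponentsWithStats(m.astype(np.uint8))
    k=1+np.argmax(st[1:,4]);uv=np.argwhere(l==k)[:,::-1]
    t=np.array([atz(p,u,.012)[:2]*1000 for u in uv],np.float32);r=cv2.minAreaRect(t)
    b=cv2.boxPoints(r);b=b[np.argsort(b[:,1])]
    lo=min(b[:2],key=lambda q:q[0]);hi=min(b[2:],key=lambda q:q[0])
    return r[1],lo,hi,(lo+hi)/2,np.degrees(np.arctan2(-(hi-lo)[0],(hi-lo)[1]))
E
python3 - <<'E'
from h import *
p=cam("wrist");print(edge(p))
E
```

```text
((6.732656002044678, 168.67161560058594), array([552.614  , 152.50409], dtype=float32), array([526.381  , 319.12323], dtype=float32), array([539.4975 , 235.81366], dtype=float32), np.float32(8.947377))
```

```bash
python3 -m jog '[[0,0,0,-37,-42,0,1],[0,0,0,-75,-85,0,1],[0,0,0,-112,-127,0,1],[0,0,0,-149,-170,0,1],[0,0,0,-149,-170,0,1]]'
python3 - <<'E'
from h import *
np.set_printoptions(precision=4,suppress=True,linewidth=200)
print(robot.observe()["eef_pos"])
for n in("top","side"):
    p=cam(n);C=cloud(p);f=p["frame"]
    m=(np.hypot(C[...,0]-.587,C[...,1]-.025)<.03)&(C[...,2]>.065)&(C[...,2]<.115)
    k=C[m];print(n,len(k)); 
    if len(k): t=k[k[:,2]>np.percentile(k[:,2],50)];print((k.min(0)+k.max(0))/2,np.ptp(k,0),"topz",np.percentile(k[:,2],[50,90,98]),t.mean(0))
p=cam("wrist");save(p,"w2.png")
E
```

```text
time_s: 3.98
eef_pos: [0.5874, 0.0241, 0.2265]
tcp_rot: [[-0.944, 0.331, 0.001], [0.331, 0.944, -0.003], [-0.001, -0.003, -1.0]]
contact_force: [-0.6, 0.7, 0.0]
opening: 0.092
gripper_force: 0.0
[0.5874 0.0241 0.2265]
top 55
[0.5812 0.0291 0.0817] [0.0179 0.0327 0.0332] topz [0.094  0.0971 0.0982] [0.5784 0.0261 0.0958]
side 207
[0.5871 0.03   0.0803] [0.0286 0.0338 0.0303] topz [0.0882 0.0943 0.0952] [0.587  0.0316 0.0928]
```

View pics/w2.png

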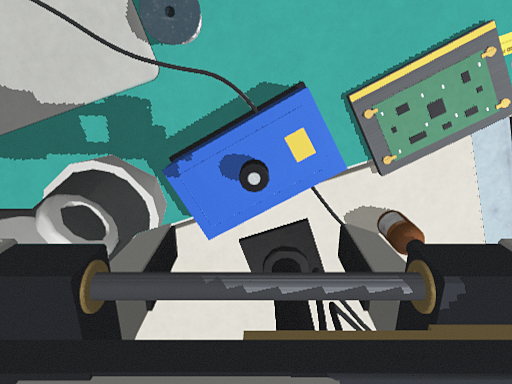

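The knob shows at (254,177), between the lamp base at left (95,205) and the monitor post at (290,262).

Run:
```python
from h import *
np.set_printoptions(precision=4,suppress=True,linewidth=200)
s=robot.observe();p=cam("wrist");C=cloud(p)
print(atz(p,(254,178.5),.094),C[178,254])
m=(np.hypot(C[...,0]-.587,C[...,1]-.025)<.035)&(C[...,2]>.09)&(C[...,2]<.11);k=C[m];print(len(k),(k.min(0)+k.max(0))/2,np.ptp(k,0),k.mean(0))
m=(np.hypot(C[...,0]-.587,C[...,1]-.025)<.1)&(C[...,2]>.05)&(C[...,2]<.07);k=C[m][:,:2]*1000
r=cv2.minAreaRect(k.astype(np.float32));print(r,np.median(C[m][:,2]))
for q in("lid",):print([ (f(p,q) or [0])[0] for f in(robot.recognise,robot.tip_of)])
```

```text
[0.5876 0.0273 0.094 ] [0.5865 0.0277 0.0964]
703 [0.5872 0.0259 0.094 ] [0.0292 0.0296 0.0076] [0.5866 0.0261 0.095 ]
((587.71875, 25.630386352539062), (96.71855163574219, 176.4884033203125), 10.534732818603516) 0.061867056709440094
[{'uv': [255.6, 163.8], 'confidence': 0.82}, {'uv': [249.8, 155.3], 'confidence': 0.87}]
```

```bash
python3 -m jog '[[0,0,0,0,2,45,1],[0,0,0,0,2,90,1],[0,0,0,0,2,130,1],[0,0,0,0,2,160,1],[0,0,0,0,2,160,1]]' && python3 -m jog '[[0,0,0,0,0,0,-1],[0,0,0,0,0,0,-1],[0,0,0,0,0,0,-1],[0,0,0,0,0,0,-1],[0,0,0,0,0,0,-1]]' 25
```

```text
time_s: 4.9
eef_pos: [0.5843, 0.0334, 0.0645]
tcp_rot: [[-0.947, 0.321, -0.005], [0.321, 0.947, 0.0], [0.005, -0.002, -1.0]]
contact_force: [0.6, 0.2, -1.2]
opening: 0.0919
gripper_force: 0.0
time_s: 5.52
eef_pos: [0.587, 0.0322, 0.067]
tcp_rot: [[-0.946, 0.323, 0.0], [0.323, 0.946, 0.0], [-0.0, 0.0, -1.0]]
contact_force: [-0.1, 0.3, 0.2]
opening: 0.0463
gripper_force: 0.0
```

```bash
python3 -m jog '[[0,0,0,-2,-6,0,0],[0,0,0,-2,-6,0,0],[0,0,0,-2,-6,0,-1],[0,0,0,-2,-6,0,-1],[0,0,0,-2,-6,0,-1]]' 25;python3 -m jog '[[0,0,0,0,0,0,-1],[0,0,0,0,0,0,-1]]'
```

```text
time_s: 6.15
eef_pos: [0.5868, 0.0262, 0.0667]
tcp_rot: [[-0.946, 0.323, -0.0], [0.323, 0.946, 0.0], [0.0, 0.0, -1.0]]
contact_force: [0.2, -0.3, -0.6]
opening: 0.0292
gripper_force: 25.0
time_s: 6.4
eef_pos: [0.5868, 0.0261, 0.0667]
tcp_rot: [[-0.946, 0.323, 0.0], [0.323, 0.946, 0.0], [0.0, 0.0, -1.0]]
contact_force: [0.4, 0.5, -0.0]
opening: 0.0293
gripper_force: 25.0
```

Gripped. I'll lift it slowly and straight up.

```bash
python3 -m jog '[[0,0,0,0,0,-10,-1],[0,0,0,0,0,-28,-1],[0,0,0,0,0,-48,-1],[0,0,0,0,0,-68,-1],[0,0,0,0,0,-80,-1]]' 35
```

```text
time_s: 7.02
eef_pos: [0.5876, 0.0259, 0.149]
tcp_rot: [[-0.946, 0.323, 0.002], [0.323, 0.946, 0.0], [-0.002, 0.001, -1.0]]
contact_force: [0.5, -0.8, -2.3]
opening: 0.0294
gripper_force: 35.0
```

Run:
```python
from h import *
np.set_printoptions(precision=4,suppress=True,linewidth=200)
s=robot.observe();print(s["eef_pos"],s["tcp_rot"],s["opening"],s["contact_force"])
p=cam("side");save(p,"s2.png")
```

```text
[0.5876 0.0259 0.149 ] [[-0.9464  0.3229  0.0025]
 [ 0.3229  0.9464  0.    ]
 [-0.0023  0.0008 -1.    ]] 0.029415940632000127 [ 0.4822 -0.8491 -2.2905]
```

View pics/s2.png

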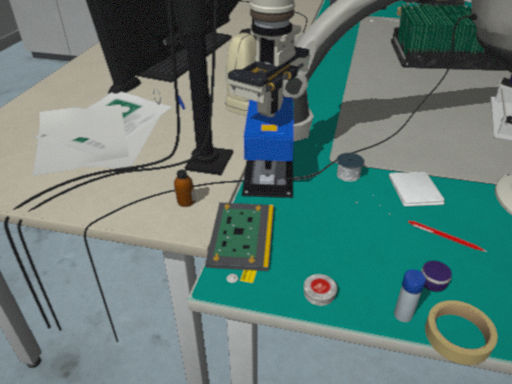

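The lid hangs level at (270,130), clear of the case, and the straightedge is visible below it at (268,172).

```bash
python3 -m jog '[[0,0,0,35,9,0,-1],[0,0,0,85,22,0,-1],[0,0,0,135,36,0,-1],[0,0,0,185,50,0,-1],[0,0,0,224,60,0,-1]]';  python3 -m jog '[[0,0,0,0,0,0,-1],[0,0,0,0,0,20,-1],[0,0,0,0,0,40,-1],[0,0,0,0,0,50,-1]]'
```

```text
time_s: 7.7
eef_pos: [0.392, 0.156, 0.1467]
tcp_rot: [[-0.947, 0.322, -0.0], [0.322, 0.947, -0.0], [0.0, -0.0, -1.0]]
contact_force: [-0.3, -0.2, -1.3]
opening: 0.0293
gripper_force: 35.0
time_s: 8.2
eef_pos: [0.3944, 0.1543, 0.0959]
tcp_rot: [[-0.946, 0.324, -0.001], [0.324, 0.946, -0.001], [0.001, -0.001, -1.0]]
contact_force: [-0.7, -1.3, -0.9]
opening: 0.0288
gripper_force: 35.0
```

```bash
python3 -m jog '[[0,0,0,0,0,15,-1],[0,0,0,0,0,26,-1],[0,0,0,0,0,31,-1],[0,0,0,0,0,33,-1],[0,0,0,0,0,34,-1]]'; python3 -m jog '[[0,0,0,0,0,1,-1],[0,0,0,0,0,1,-1]]'
```

```text
time_s: 8.82
eef_pos: [0.3944, 0.1552, 0.0629]
tcp_rot: [[-0.946, 0.323, 0.0], [0.323, 0.946, 0.0], [-0.0, 0.0, -1.0]]
contact_force: [0.0, -0.4, -1.7]
opening: 0.0289
gripper_force: 35.0
time_s: 9.07
eef_pos: [0.3943, 0.1551, 0.0619]
tcp_rot: [[-0.946, 0.323, 0.0], [0.323, 0.946, 0.0], [-0.0, 0.0, -1.0]]
contact_force: [0.5, -0.1, -2.0]
opening: 0.0289
gripper_force: 35.0
```

```bash
python3 -m jog '[[0,0,0,0,0,1,-1],[0,0,0,0,0,1.5,-1],[0,0,0,0,0,2,-1],[0,0,0,0,0,2,-1]]'
```

```text
time_s: 9.57
eef_pos: [0.3943, 0.1551, 0.0605]
tcp_rot: [[-0.946, 0.323, 0.0], [0.323, 0.946, -0.0], [-0.0, -0.0, -1.0]]
contact_force: [-2.6, -2.1, 10.3]
opening: 0.0288
gripper_force: 35.0
```

Contact with the bench at the expected height. I'll release and rise.

```bash
python3 -m jog '[[0,0,0,0,0,-1,-0.1],[0,0,0,0,0,-1,0.2],[0,0,0,0,0,-1,0.5],[0,0,0,0,0,-1,0.8],[0,0,0,0,0,-1,0.8]]' && python3 -m jog '[[0,0,0,0,0,-20,0.8],[0,0,0,0,0,-60,0.8],[0,0,0,0,0,-110,0.8],[0,0,0,0,0,-150,0.8],[0,0,0,0,0,-150,0.8]]'
```

```text
time_s: 10.2
eef_pos: [0.3941, 0.155, 0.0606]
tcp_rot: [[-0.946, 0.323, -0.0], [0.323, 0.946, -0.0], [0.0, -0.0, -1.0]]
contact_force: [-0.8, -0.0, -0.1]
opening: 0.0746
gripper_force: 0.0
time_s: 10.82
eef_pos: [0.3964, 0.156, 0.2137]
tcp_rot: [[-0.946, 0.323, 0.007], [0.323, 0.946, 0.002], [-0.006, 0.004, -1.0]]
contact_force: [0.3, -0.2, -1.3]
opening: 0.0829
gripper_force: 0.0
```

```bash
python3 -m jog '[[0,0,0.17,-40,-13,0,0.8],[0,0,0.34,-80,-26,0,0.8],[0,0,0.51,-120,-38,0,0.8],[0,0,0.68,-160,-51,0,0.8],[0,0,0.85,-202,-64,0,0.8]]' && python3 -m jog '[[0,0,0.1,0,0,0,0.8],[0,0,0.21,0,0,0,0.8],[0,0,0.21,0,0,0,0.8]]'
python3 - <<'E'
from h import *
np.set_printoptions(precision=4,suppress=True,linewidth=200)
s=robot.observe();print(s["eef_pos"],s["tcp_rot"],s["qpos"])
p=cam("wrist");save(p,"w3.png");C=cloud(p)
for n in("straightedge","end_a","end_b"):
    r=robot.tip_of(p,n)
    if r:print(n,r[0],atz(p,r[0]["uv"],.01))
f=p["frame"].astype(int)
a=(np.abs(C[...,0]-.587)<.06)&(np.abs(C[...,1]-.026)<.1)
for lo,hi in((.022,.034),(.048,.065)):
    m=a&(C[...,2]>lo)&(C[...,2]<hi)
    m=cv2.morphologyEx(m.astype(np.uint8),cv2.MORPH_OPEN,np.ones((3,3)))>0
    k=C[m]
    if len(k):print(lo,len(k),cv2.minAreaRect((k[:,:2]*1000).astype(np.float32)),np.median(k[:,2]))
E
```

```text
time_s: 11.45
eef_pos: [0.5647, 0.0284, 0.2089]
tcp_rot: [[-0.377, 0.926, -0.003], [0.926, 0.377, -0.0], [0.001, -0.002, -1.0]]
contact_force: [0.4, 0.8, -0.2]
opening: 0.0827
gripper_force: 0.0
time_s: 11.82
eef_pos: [0.5638, 0.0291, 0.209]
tcp_rot: [[-0.182, 0.983, -0.003], [0.983, 0.182, -0.0], [0.0, -0.003, -1.0]]
contact_force: [1.3, 0.8, -0.0]
opening: 0.0825
gripper_force: 0.0
[0.5638 0.0291 0.209 ] [[-0.182   0.9833 -0.0027]
 [ 0.9833  0.182  -0.0005]
 [ 0.     -0.0027 -1.    ]] [-0.0857  0.3364 -0.0168  1.797   0.0068  1.011   0.0778]
straightedge {'uv': [276.6, 168.6], 'confidence': 0.86} [0.588  0.0225 0.01  ]
end_a {'uv': [281.5, 103.1], 'confidence': 0.95} [0.5783 0.0973 0.01  ]
end_b {'uv': [281.5, 103.1], 'confidence': 0.95} [0.5783 0.0973 0.01  ]
0.022 3939 ((588.2564697265625, 24.722007751464844), (84.17476654052734, 164.81385803222656), 10.187209129333496) 0.028459174508850937
0.048 812 ((587.6196899414062, 26.45555877685547), (14.346577644348145, 63.162933349609375), 7.978052139282227) 0.056749482331775125
```

View pics/w3.png

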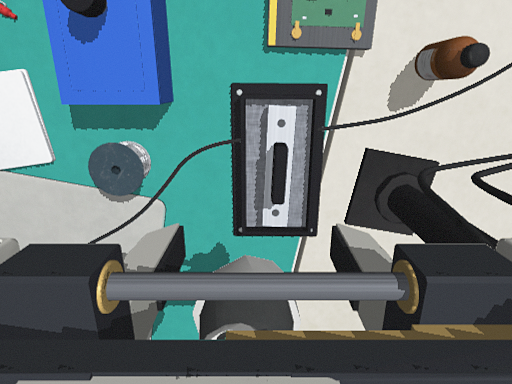

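The wrist view shows the straightedge in the case, with its grip at (279,173), the lid standing on the bench at (110,50) and the post at (400,190). I'll check the post clearance before descending.

Run:
```python
from h import *
np.set_printoptions(precision=4,suppress=True,linewidth=200)
p=cam("wrist");C=cloud(p)
v,u=np.mgrid[0:384,0:512]
a=(C[...,0]>.63)&(C[...,0]<.8)&(C[...,1]>-.1)&(C[...,1]<.1)&(v<240)&(p["z_map"]>0)
for lo in(.02,.05,.08,.11,.14):
    k=C[a&(C[...,2]>lo)&(C[...,2]<lo+.03)]
    if len(k):print(lo,len(k),"xmin",np.percentile(k[:,0],[0,2,10]),"y",np.percentile(k[:,1],[2,98]))
k=C[(np.abs(C[...,0]-.587)<.03)&(np.abs(C[...,1]-.026)<.08)&(C[...,2]>.0)&(C[...,2]<.035)&(p["frame"].min(-1)>170)]
print("bar",len(k),cv2.minAreaRect((k[:,:2]*1000).astype(np.float32)),np.median(k[:,2]))
```

```text
0.02 1641 xmin [0.6301 0.6315 0.6374] y [-0.0457  0.065 ]
0.05 738 xmin [0.7182 0.7205 0.7213] y [0.0041 0.0626]
0.08 966 xmin [0.7104 0.7118 0.7187] y [0.0042 0.0622]
0.11 948 xmin [0.7051 0.7064 0.7086] y [0.0107 0.0619]
0.14 483 xmin [0.7017 0.7023 0.7033] y [0.0242 0.0518]
bar 1728 ((587.9583740234375, 26.258880615234375), (30.08991241455078, 139.44467163085938), 7.752440929412842) 0.029119809771263216
```

```bash
python3 -m jog '[[0,0,0.045,-4,12,20,0.5],[0,0,0.045,-7,23,60,0.5],[0,0,0.045,-7,23,95,0.5],[0,0,0.045,-7,23,120,0.5],[0,0,0.045,-7,23,120,0.5]]' && python3 -m jog '[[0,0,0,0,0,0,0.5]]'
```

```text
time_s: 12.7
eef_pos: [0.5866, 0.0264, 0.0886]
tcp_rot: [[-0.137, 0.991, -0.005], [0.991, 0.137, -0.0], [0.0, -0.005, -1.0]]
contact_force: [-0.1, 0.4, 0.6]
opening: 0.0686
gripper_force: 0.0
time_s: 12.82
eef_pos: [0.5893, 0.0266, 0.0917]
tcp_rot: [[-0.137, 0.991, 0.001], [0.991, 0.137, 0.0], [-0.0, 0.001, -1.0]]
contact_force: [0.3, 0.2, -0.1]
opening: 0.0687
gripper_force: 0.0
```

```bash
python3 -m jog '[[0,0,0,0,-1,20,0.4],[0,0,0,0,-1,42,0.3],[0,0,0,0,-1,56,0.2],[0,0,0,0,-1,60,0.2],[0,0,0,0,-1,60,0.2]]' && python3 -m jog '[[0,0,0,0,0,0,-1],[0,0,0,0,0,0,-1],[0,0,0,0,0,0,-1],[0,0,0,0,0,0,-1],[0,0,0,0,0,0,-1]]' 30
```

```text
time_s: 13.45
eef_pos: [0.588, 0.0264, 0.0312]
tcp_rot: [[-0.137, 0.991, 0.001], [0.991, 0.137, 0.0], [-0.0, 0.001, -1.0]]
contact_force: [-0.1, 0.1, 0.2]
opening: 0.0553
gripper_force: 0.0
time_s: 14.08
eef_pos: [0.5875, 0.0264, 0.0307]
tcp_rot: [[-0.137, 0.991, -0.0], [0.991, 0.137, 0.0], [0.0, -0.0, -1.0]]
contact_force: [-0.3, 0.1, 0.5]
opening: 0.014
gripper_force: 30.0
```

```bash
python3 -m jog '[[0,0,0,0,0,-10,-1],[0,0,0,0,0,-28,-1],[0,0,0,0,0,-48,-1],[0,0,0,0,0,-66,-1],[0,0,0,0,0,-70,-1]]' && python3 -m jog '[[0,0,0,35,-10,0,-1],[0,0,0,80,-22,0,-1],[0,0,-0.017,125,-34,0,-1],[0,0,-0.017,170,-47,0,-1],[0,0,-0.017,213,-59,0,-1]]' && python3 -m jog '[[0,0,0,0,0,0,-1],[0,0,0,0,0,0,-1]]'
python3 - <<'E'
from h import *
np.set_printoptions(precision=4,suppress=True,linewidth=200)
s=robot.observe();print(s["eef_pos"],s["tcp_rot"])
p=cam("wrist");save(p,"w4.png")
t=cam("top")
for q in(p,t):
    try:print(edge(q))
    except Exception as e:print(e)
E
```

```text
time_s: 14.7
eef_pos: [0.5891, 0.0265, 0.1031]
tcp_rot: [[-0.137, 0.991, 0.004], [0.991, 0.137, 0.0], [-0.0, 0.004, -1.0]]
contact_force: [0.4, 0.6, -3.2]
opening: 0.0137
gripper_force: 30.0
time_s: 15.32
eef_pos: [0.4989, 0.2306, 0.1006]
tcp_rot: [[-0.154, 0.988, -0.0], [0.988, 0.154, -0.0], [-0.0, -0.0, -1.0]]
contact_force: [0.1, 0.0, -4.1]
opening: 0.0139
gripper_force: 30.0
time_s: 15.58
eef_pos: [0.5, 0.2289, 0.1006]
tcp_rot: [[-0.154, 0.988, -0.0], [0.988, 0.154, -0.001], [-0.001, -0.0, -1.0]]
contact_force: [0.6, 0.2, -2.8]
opening: 0.0138
gripper_force: 30.0
[0.5    0.2289 0.1006] [[-0.1539  0.9881 -0.0002]
 [ 0.9881  0.1539 -0.0008]
 [-0.0007 -0.0003 -1.    ]]
((7.046787261962891, 135.08645629882812), array([547.3115, 185.1709], dtype=float32), array([526.3086, 318.6146], dtype=float32), array([536.8101, 251.8927], dtype=float32), np.float32(8.944502))
((6.872965335845947, 49.49940872192383), array([552.3448, 154.0467], dtype=float32), array([544.692, 202.951], dtype=float32), array([548.5184, 178.4989], dtype=float32), np.float32(8.893863))
```

View pics/w4.png

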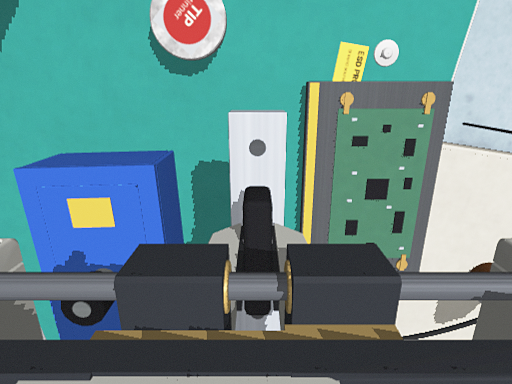

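The straightedge hangs parallel to the yellow edge with about a 25 mm gap: its bar spans columns 229–285 and the edge is at column 305. The lid, at (95,230), is well clear.

```bash
python3 -m jog '[[0,0,0,0,0,25,-1],[0,0,0,0,0,50,-1],[0,0,0,0,0,68,-1],[0,0,0,0,0,76,-1],[0,0,0,0,0,77,-1]]' && python3 -m jog '[[0,0,0,0,8,0,-1],[0,0,0,0,15,0,-1],[0,0,0,0,20,0,-1],[0,0,0,0,20,0,-1]]'
python3 - <<'E'
from h import *
np.set_printoptions(precision=4,suppress=True,linewidth=200)
s=robot.observe();print(s["eef_pos"],s["tcp_rot"],s["contact_force"])
p=cam("wrist");save(p,"w5.png");print(edge(p))
E
```

```text
time_s: 16.3
eef_pos: [0.5001, 0.229, 0.0234]
tcp_rot: [[-0.153, 0.988, -0.0], [0.988, 0.153, -0.0], [-0.0, -0.001, -1.0]]
contact_force: [-0.0, 0.4, -2.8]
opening: 0.0141
gripper_force: 30.0
time_s: 16.8
eef_pos: [0.5206, 0.2325, 0.024]
tcp_rot: [[-0.153, 0.988, 0.001], [0.988, 0.153, 0.0], [0.0, 0.001, -1.0]]
contact_force: [-0.4, -0.6, -3.0]
opening: 0.0138
gripper_force: 30.0
[0.5206 0.2325 0.024 ] [[-0.1531  0.9882  0.0009]
 [ 0.9882  0.1531  0.0003]
 [ 0.0002  0.0009 -1.    ]] [-0.3985 -0.5659 -2.9815]
((7.073379039764404, 85.68744659423828), array([539.5139, 234.2589], dtype=float32), array([526.1862, 318.9036], dtype=float32), array([532.85  , 276.5813], dtype=float32), np.float32(8.947985))
```

View pics/w5.png

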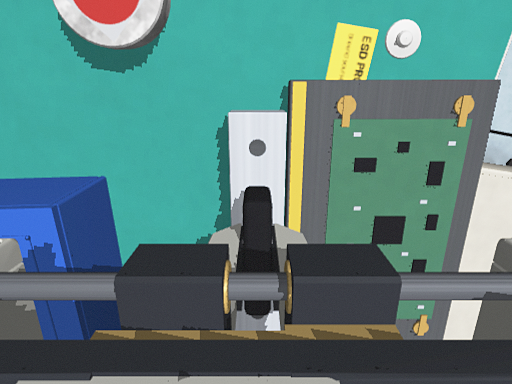

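The bar's edge is at column 287 and the carrier's side is at about 290, so the gap is a few mm. I'll close it gently.

```bash
python3 -m jog '[[0,0,0,0,0,2,-1],[0,0,0,0,1,2,-1],[0,0,0,0,2,2,-1],[0,0,0,0,2.5,2,-1],[0,0,0,0,3,2,-1]]' && python3 -m jog '[[0,0,0,0,0.5,0,-1],[0,0,0,0,0.5,0,-1]]' && python3 -m jog '[[0,0,0,0,0.5,0,-1],[0,0,0,0,0.5,0,-1]]'
```

```text
time_s: 17.48
eef_pos: [0.5227, 0.2329, 0.0217]
tcp_rot: [[-0.153, 0.988, -0.0], [0.988, 0.153, -0.0], [-0.0, -0.0, -1.0]]
contact_force: [-0.9, 0.4, -2.6]
opening: 0.0139
gripper_force: 30.0
time_s: 17.73
eef_pos: [0.5227, 0.2328, 0.0216]
tcp_rot: [[-0.154, 0.988, -0.001], [0.988, 0.154, -0.0], [-0.0, -0.001, -1.0]]
contact_force: [-1.4, 1.0, -2.4]
opening: 0.0137
gripper_force: 30.0
time_s: 17.98
eef_pos: [0.5227, 0.2329, 0.0215]
tcp_rot: [[-0.154, 0.988, -0.002], [0.988, 0.154, -0.001], [-0.0, -0.002, -1.0]]
contact_force: [-5.0, 0.6, -0.4]
opening: 0.0137
gripper_force: 30.0
```

```bash
python3 -m jog '[[0,0,0,0,0,0.5,-1],[0,0,0,0,0,1,-1],[0,0,0,0,0,1.5,-1],[0,0,0,0,0,1.5,-1]]'
python3 - <<'E'
from h import *
np.set_printoptions(precision=4,suppress=True,linewidth=200)
p=cam("wrist");print(edge(p));print(robot.observe()["moment"]);cv2.imwrite("pics/c6.png",cv2.resize(p["frame"][60:260,180:340,::-1],(480,600),interpolation=cv2.INTER_NEAREST))
E
```

```text
time_s: 18.48
eef_pos: [0.5227, 0.2328, 0.0207]
tcp_rot: [[-0.154, 0.988, -0.002], [0.988, 0.154, -0.001], [-0.0, -0.002, -1.0]]
contact_force: [-8.0, -2.3, 6.7]
opening: 0.0143
gripper_force: 30.0
((7.0796308517456055, 83.35762786865234), array([539.1542, 236.5276], dtype=float32), array([526.1713, 318.868 ], dtype=float32), array([532.6627, 277.6978], dtype=float32), np.float32(8.960269))
[-0.4551  1.6312 -0.0095]
```

View pics/c6.png

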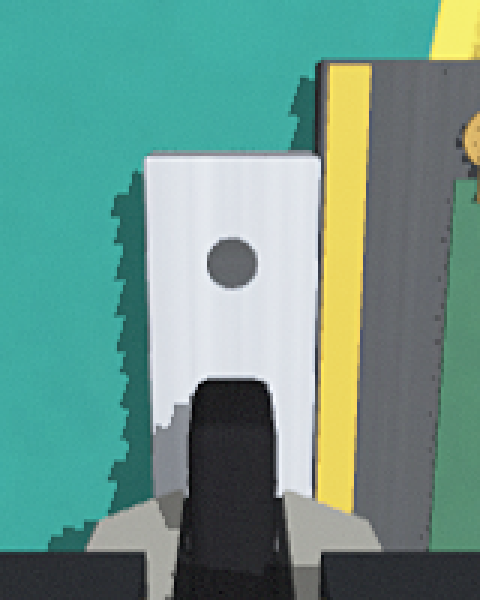

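The bar looks flush along the edge, on the bench. Releasing.

```bash
python3 -m jog '[[0,0,0,0,-0.5,-0.5,-0.7],[0,0,0,0,-0.5,-0.5,-0.5],[0,0,0,0,-0.5,-0.5,-0.3],[0,0,0,0,-0.5,-0.5,-0.3],[0,0,0,0,-0.5,-0.5,-0.3]]' && python3 -m jog '[[0,0,0,0,0,-15,-0.3],[0,0,0,0,0,-40,-0.3],[0,0,0,0,0,-75,-0.3],[0,0,0,0,0,-110,-0.3],[0,0,0,0,0,-140,-0.3]]' && python3 -m jog '[[0,0,0,-50,-20,-10,-0.3],[0,0,0,-80,-30,-20,-0.3],[0,0,0,-80,-30,-20,-0.3]]'
python3 - <<'E'
from h import *
np.set_printoptions(precision=4,suppress=True,linewidth=200)
p=cam("wrist");save(p,"w7.png");C=cloud(p);print(edge(p))
f=p["frame"].astype(int)
m=(C[...,2]>.01)&(C[...,2]<.026)&(C[...,0]>.48)&(C[...,0]<.57)&(C[...,1]>.14)&(C[...,1]<.33)&(f.min(-1)>150)
uv=np.argwhere(m)[:,::-1];t=np.array([atz(p,u,.018)[:2]*1000 for u in uv],np.float32);r=cv2.minAreaRect(t);print(r)
b=cv2.boxPoints(r)
e=np.array([539.5,235.8]);a=np.radians(8.95);x=np.array([np.cos(a),np.sin(a)]);y=np.array([-x[1],x[0]])
print("centre rel edge",(np.array(r[0])-e)@x,(np.array(r[0])-e)@y, "corners",[((q-e)@x,(q-e)@y) for q in b])
E
```

```text
time_s: 19.15
eef_pos: [0.5237, 0.2331, 0.0209]
tcp_rot: [[-0.153, 0.988, 0.001], [0.988, 0.153, 0.0], [0.0, 0.001, -1.0]]
contact_force: [0.5, 1.0, 0.2]
opening: 0.0323
gripper_force: 0.0
time_s: 19.77
eef_pos: [0.5237, 0.2332, 0.1633]
tcp_rot: [[-0.153, 0.988, 0.002], [0.988, 0.153, 0.001], [0.001, 0.002, -1.0]]
contact_force: [-0.5, 0.0, 0.2]
opening: 0.0318
gripper_force: 0.0
time_s: 20.15
eef_pos: [0.5066, 0.1462, 0.1827]
tcp_rot: [[-0.149, 0.989, 0.003], [0.989, 0.149, -0.0], [-0.001, 0.003, -1.0]]
contact_force: [0.2, 1.1, -0.3]
opening: 0.0319
gripper_force: 0.0
((7.027649879455566, 158.60821533203125), array([552.1486, 153.3528], dtype=float32), array([527.4857, 310.0317], dtype=float32), array([539.8171, 231.6922], dtype=float32), np.float32(8.945573))
((541.2444458007812, 235.463134765625), (67.49310302734375, 138.98648071289062), 8.192609786987305)
centre rel edge 1.6707993032644164 -0.6041514927607221 corners [(np.float64(-31.154227915996927), np.float64(69.32909085369893)), (np.float64(-32.99139157752552), np.float64(-69.64523602065097)), (np.float64(34.49582652252576), np.float64(-70.53739383922037)), (np.float64(36.33299018405435), np.float64(68.43693303512953))]
```

View pics/w7.png

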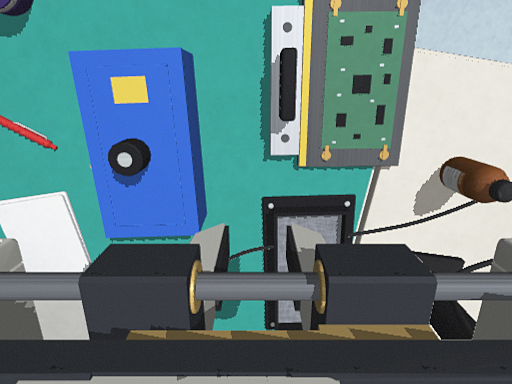

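```bash
cat > m.py <<'E'
from h import *
np.set_printoptions(precision=2,suppress=True,linewidth=200)
p=cam("wrist");C=cloud(p);E=edge(p);print(E)
f=p["frame"].astype(int)
a=np.radians(E[4]);x=np.array([np.cos(a),np.sin(a)]);y=np.array([-x[1],x[0]])
m=(C[...,2]>.01)&(C[...,2]<.028)&(C[...,0]>.48)&(C[...,0]<.57)&(C[...,1]>.14)&(C[...,1]<.33)&(f.min(-1)>150)
n,l,st,_=cv2.connectedComponentsWithStats(m.astype(np.uint8),connectivity=4);k=1+np.argmax(st[1:,4])
uv=np.argwhere(l==k)[:,::-1];t=np.array([atz(p,u,.018)[:2]*1000 for u in uv],np.float32);r=cv2.minAreaRect(t);print(r)
e=E[1]
print("corners rel lo end",[((q-e)@x,(q-e)@y) for q in cv2.boxPoints(r)])
E
python3 m.py
```

```text
((7.025845050811768, 161.75587463378906), array([552.27, 152.59], dtype=float32), array([527.12, 312.38], dtype=float32), array([539.69, 232.49], dtype=float32), np.float32(8.945107))
((523.249755859375, 232.44622802734375), (29.29729461669922, 139.56919860839844), 9.035492897033691)
corners rel lo end [(np.float32(-31.007414), np.float32(153.15369)), (np.float32(-30.78722), np.float32(13.584621)), (np.float32(-1.489996), np.float32(13.630841)), (np.float32(-1.7101669), np.float32(153.19989))]
```

Run:
```python
from h import *
p=cam("wrist");print(robot.observe()["eef_pos"])
for r in(30,80,130):print([tuple(map(int,c)) for c in p["frame"][r,294:308]])
for n in("solder_reel","tip_tin","flux_bottle","lid"):
    t=cam("top");r=robot.tip_of(t,n);print(n,r and r[0]["uv"])
```

```text
[0.50608137 0.15036797 0.18132925]
[(231, 235, 240), (230, 235, 239), (231, 236, 240), (226, 230, 237), (228, 232, 238), (229, 234, 238), (232, 235, 240), (231, 235, 239), (231, 236, 242), (213, 223, 240), (135, 119, 96), (250, 229, 93), (240, 220, 99), (238, 218, 100)]
[(41, 44, 45), (32, 28, 32), (86, 89, 93), (200, 207, 219), (235, 238, 243), (227, 231, 237), (226, 231, 238), (211, 222, 239), (125, 108, 79), (249, 227, 91), (238, 217, 93), (235, 215, 94), (235, 214, 94), (236, 215, 94)]
[(216, 220, 227), (216, 220, 226), (219, 224, 230), (218, 223, 230), (221, 224, 233), (201, 211, 233), (116, 97, 60), (250, 226, 91), (237, 216, 93), (234, 213, 92), (234, 213, 93), (237, 216, 95), (241, 216, 93), (207, 176, 92)]
solder_reel [328.8, 263.7]
tip_tin [187.2, 249.9]
flux_bottle [259.2, 136.6]
lid []
```

```bash
python3 -c "
from workcell import robot
print(robot.hand_in())"
```

```text
the job is handed in; nothing more can be done
None
```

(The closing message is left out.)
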